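Refill the twin label dispenser and clip its cover on

ROBOT

A 7-joint arm with a two-finger parallel gripper is mounted at the origin on a cart in front of the work surface, level with it; the furniture and walls round the work are solid. World frame = base frame: x ahead of the robot, y to its left, z up, the work surface at z = 0. Lengths are in mm, angles in rad, forces in N, time in s.
With the tool pointing down it reaches from about 425 to 1025 mm from the base axis. Payload 9.4 kg.
Tool frame: the origin (TCP) lies at the very end of the fingers, on their centre line; the grasp point (between the pads) lies 19 mm behind it; z points along the fingers, y is the line along which they close (so a half turn about z gives the same grasp; the last joint's range is limited). The gripper opens to 93 mm and grips with 3 to 60 N. Pads are 15 mm wide; open, the fingers measure 128 mm over their backs; the gripper's body (75 mm by 188 mm) begins 65 mm behind the grasp point.
Start: joints at [1.093, 0.599, -0.003, 1.599, 0.002, 0.943, -0.08], TCP at [282.853, -667.547, 218.618] pointing down, gripper open.
Joint ranges: [-2.57, 2.57], [-0.35, 1.97], [-1.29, 1.29], [0.11, 2.56], [-1.05, 4.19], [0.11, 1.86], [-2.63, 2.63]. Speed limits (rad/s): [2.22, 2.22, 3.01, 3.01, 3.14, 3.14, 3.14].

INTERFACE

Orientations are given as a rotation vector (axis times angle).
In Python, from bench import get_state, read_camera, finish_job gives the robot as it stands.
- The arm moves only by the shell command python3 -m inch 'ROWS'. ROWS is JSON, a list of rows, each a list of 7 numbers: the shift along the tool's x, y, z each as a share of 0.03 m, from -1 to 1, then the turn, a rotation vector about the tool's x, y, z each as a share of 6 degrees, from -1 to 1, then the opening, from -1 (shut) to 1 (fully open). A call has 1 to 20 rows; each row shifts and turns the commanded pose from where the row before left it, along the tool's axes as they then stand; what a row does not reach is not made up. A row lasts 1/12 s, in which the tool goes at most 41.7 mm and 7.16 degrees, less where a joint would pass 70% of its speed; a pose out of reach is approached as far as the arm can. A call with a number of a shift or a turn outside -1 to 1 is refused whole. A call with a gripper value outside its range is refused whole. The fingers move at their own pace and stop on an object; the grip force is fixed at half the most. Time passes only in rows, so rows that do not move let the fingers close. It gives the time, the measured TCP pose, the force, the opening and the grip force at its end, in the units of the state.
- get_state(): the state, without advancing time (a new reading comes with each control period).
- read_camera(name): name is "scene" or "top"; returns a dict with "image" (480x640x3 uint8, red, green, blue), "fx", "fy", "cx", "cy" (pixels), "xyz" and "rotation" of the camera in the world. Camera axes: x right, y down, z forward; pixel columns grow to the right and rows downward; lengths in mm; the calibration is good to about 2 mm. A picture is of the moment at which its call begins. There is no depth.
- finish_job(): hands the job in; it is judged then, once.
The state is a dict: "clock": time; "q": joint angles; "joint_vel": joint speeds; "effort": joint torques, N m; "ee_pos": TCP position; "tool_rot": TCP orientation; "ft_force": force on the tool from outside, world axes, zero at the start; "moment": the same for the moment, N m; "width": opening from 0.0 (shut) to 1.0 (fully open); "grip_force": force on a finger pad.
Only numpy, scipy, OpenCV 4.12 (cv2) and the standard library are available. Lean on these libraries where they do the work, as an engineer would, in place of code of your own. Each camera call takes 0.05 s, during which the arm holds its last target. There are 200 camera calls.

TASK

The label dispenser on the worktop has run out: lay the two label rolls flat in its two round pockets, one in each, either way round. Then take the cover from the wire stand, set it square over the dispenser and press it straight down until the clips at both ends have snapped under the lip and it sits fully home; do not drop or slam it on. Leave the spice jar, timer, sauce bottle and clay bowl standing where they are.

Things in the scene. Friction and masses are not known exactly. Their poses are not given: they have to be found in the camera images.
- dispenser: base of the label dispenser, grey, fixed, 92 (x) by 168 (y) by 24 mm high; origin at the centre of its underside on the worktop, y along it, z up. Its top is a 5 mm plate that overhangs the body as a lip; at the two y ends the clips hook under it. Two round pockets lie side by side along y. Two flat steel tear blades stick out 12 mm from the front (-x) edge of the lip at y +-37 mm, 36 mm wide
- pocket_a (a point): centre of the floor of the +y pocket: 37 mm along +y from the dispenser's centre, 16 mm above the worktop; the pocket is round, 66 mm across, 8 mm deep, with a 2 mm chamfer
- pocket_b (a point): the same for the -y pocket, 37 mm along -y from the dispenser's centre
- roll_0_centre (a point): centre of a white label roll lying flat on the worktop: 61 mm across, 40 mm high, about 90 g; on its axis, 20 mm above its underside; z along the axis. Its core cannot be entered by the fingers. Either roll fits either pocket; when seated its top is 56 mm above the worktop, 32 mm above the dispenser's top plate
- roll_1_centre (a point): centre of the other label roll, which is like the first
- cover_grip (a point): centre of the cover's handle bar, which is 16 mm thick (x), 14 mm high (z), 92 mm long (y), on two posts at y +-37 mm (62 mm clear between); the roof is 27 mm below. The cover leans in the stand with its z (out of the roof) tilted 35 degrees from vertical, towards the stand's front (-x). Fully home on the dispenser this point is 91 mm above the worktop, over the dispenser's centre, y along its y
- cover: origin at the centre of the plane of the cover that lands on the dispenser's top plate, 67 mm below the handle bar's centre along the cover's z. The cover is a white hood of about 0.25 kg, 102 (x) by 178 mm (y), 194 mm over the clips, the same after half a turn about z; the flared wall feet reach 7 mm and the clips 21 mm below this plane. 2 mm play round the lip; the flare centres it from 4 mm off
- clip_a (a joint): rigid clip arm, 34 mm wide, hinged at the cover's +y end, with a return spring; 0 rad = hanging straight (free, or snapped home), positive = swung outward, about 0.1 as it rides over the lip. Pressing both home takes 8 to 15 N in all: they meet the lip about 16 mm above home and let go about 2 mm above it
- clip_b (a joint): the same at the cover's -y end
- stand: fixed steel wire stand that carries the cover, 150 mm wide (y), 110 mm deep (x), 95 mm high; origin on the worktop, its front faces -x. Two wires slope up to its +x at 35 degrees; at the low front end they bend up as 34 mm stops, so the cover is drawn out along its own z. The handle bar's centre starts at x -53, y 0, z 118 mm in this frame
- spice_jar_3: bystander: spice jar with dark cap, 44 mm across, 96 mm high, standing beside one of the rolls, axes 73 to 82 mm apart; origin at the centre of its underside
- timer: bystander: round red and white kitchen timer, 58 mm across, 46 mm high, standing beside the other roll, axes 73 to 82 mm apart; origin at the centre of its underside
- sauce_bottle: bystander: tall sauce bottle, 56 mm across, 214 mm high; origin at the centre of its underside
- clay_bowl_5: bystander: glazed clay bowl, 122 mm across, 73 mm high; origin at the centre of its underside
Things that resemble listed ones, but are neither listed nor needed, are in the scene too. Leave any purple look-alike of the part that bears roll_1_centre alone.

How it is judged (in metres and radians):
On the way, in this order (a step that is already met when the one before it is completed fails the run):
1. both label rolls lie flat in the pockets, one in each ((((horizontal distance between roll_0_centre and pocket_a below 0.006 m and z of roll_0_centre in the frame of dispenser below 0.04 m and angle between the z axis of roll_0_centre and the z axis of dispenser, either way round below 0.1 rad) and (horizontal distance between roll_1_centre and pocket_b below 0.006 m and z of roll_1_centre in the frame of dispenser below 0.04 m and angle between the z axis of roll_1_centre and the z axis of dispenser, either way round below 0.1 rad)) or ((horizontal distance between roll_0_centre and pocket_b below 0.006 m and z of roll_0_centre in the frame of dispenser below 0.04 m and angle between the z axis of roll_0_centre and the z axis of dispenser, either way round below 0.1 rad) and (horizontal distance between roll_1_centre and pocket_a below 0.006 m and z of roll_1_centre in the frame of dispenser below 0.04 m and angle between the z axis of roll_1_centre and the z axis of dispenser, either way round below 0.1 rad)))), for 0.2 s.
2. the cover is fully down over the rolls with both clips snapped under the lip ((((horizontal distance between roll_0_centre and pocket_a below 0.006 m and z of roll_0_centre in the frame of dispenser below 0.04 m and angle between the z axis of roll_0_centre and the z axis of dispenser, either way round below 0.1 rad) and (horizontal distance between roll_1_centre and pocket_b below 0.006 m and z of roll_1_centre in the frame of dispenser below 0.04 m and angle between the z axis of roll_1_centre and the z axis of dispenser, either way round below 0.1 rad)) or ((horizontal distance between roll_0_centre and pocket_b below 0.006 m and z of roll_0_centre in the frame of dispenser below 0.04 m and angle between the z axis of roll_0_centre and the z axis of dispenser, either way round below 0.1 rad) and (horizontal distance between roll_1_centre and pocket_a below 0.006 m and z of roll_1_centre in the frame of dispenser below 0.04 m and angle between the z axis of roll_1_centre and the z axis of dispenser, either way round below 0.1 rad))) and z of cover_grip in the frame of dispenser between 0.088 and 0.0945 m and horizontal distance between cover_grip and dispenser below 0.006 m and angle between the z axis of cover_grip and the z axis of dispenser, either way round below 0.04 rad and angle between the x axis of cover_grip and the x axis of dispenser, either way round below 0.06 rad and value of joint each of clip_a, clip_b below 0.05 rad), for 0.2 s.
At the end, for the whole second after the job is handed in: Rolls flat in separate pockets (axes within 6 mm, at most 4 mm off the floor); cover home: handle centre 88 to 94.5 mm above the worktop, within 6 mm of the dispenser's centre, level within 0.04, square within 0.06 rad; both clips below 0.05 rad; bystanders upright and within 25 mm (all of step 2 and angle between each of spice_jar_3, timer, sauce_bottle, clay_bowl_5's own z axis and vertical below 0.1 rad); the robot touches nothing.
It fails at once if the spice jar is moved by more than 25 mm (distance of spice_jar_3 from where it was at the start of the episode above 0.025 m).
It fails at once if the timer is moved by more than 25 mm (distance of timer from where it was at the start of the episode above 0.025 m).
It fails at once if the sauce bottle is moved by more than 25 mm (distance of sauce_bottle from where it was at the start of the episode above 0.025 m).
It fails at once if the clay bowl is moved by more than 25 mm (distance of clay_bowl_5 from where it was at the start of the episode above 0.025 m).
It fails at once if the cover is dropped or slammed onto the dispenser (faster than 0.5 m/s just above it) (horizontal distance between cover_grip and dispenser below 0.05 m and z of cover_grip in the frame of dispenser below 0.13 m and linear speed of cover above 0.5 m/s).
It also fails if it takes over 72 s, if anything falls off the work surface, if the arm or the gripper's body presses on something with over 40 N, if the wrist force passes 120 N, or if a joint passes its speed limit or range.

## Working session

There is one attempt and no reset: what is moved stays moved. The work goes in short steps, Python scripts to look and compute and a shell command to move; the robot and the scene stay as the last step left them, time stands still between calls to the robot, and variables do not carry over. Pictures are saved under pics/ and viewed, at most 13 in all, crops included, and the job is handed in when it is done.

```bash
mkdir -p pics; ls; python3 - <<'E'
from bench import *
import cv2
print({k:v for k,v in get_state().items()})
for n in("scene","top"):
    c=read_camera(n); cv2.imwrite(f"pics/{n}0.png",c["image"][:,:,::-1]); print(n,c["fx"],c["fy"],c["cx"],c["cy"],c["xyz"],c["rotation"])
E
```

```text
pics
{'clock': 0.0, 'q': array([ 1.09331278,  0.60012677, -0.00253946,  1.60012623,  0.00179017,
        0.9428952 , -0.07979135]), 'joint_vel': array([ 7.01204174e-05, -2.88489662e-04,  1.86053462e-04,  4.01176993e-05,
        5.74186950e-04,  6.17924998e-04, -5.78263282e-04]), 'effort': array([-6.81871916e-04, -7.65075374e+01,  1.49833973e+00, -2.52350485e+01,
       -5.21718187e-02,  1.68492756e-02,  1.10425476e-04]), 'ee_pos': array([ 282.6444638 , -667.10528134,  217.76013375]), 'tool_rot': array([-3.07724759e+00, -6.25137511e-01,  6.93967106e-04]), 'ft_force': array([ 0.48890464, -0.1806986 ,  0.65216989]), 'moment': array([ 0.02872261, -0.00469068,  0.03202622]), 'grip_force': 0.0, 'width': 1.0002222302394026}
scene 484.48439015495774 484.48439015495774 317.01379786493504 237.8924141262881 [-172.00389041  891.04886593  886.92668971] [-0.82406441  2.37033881 -1.25382211]
top 508.7816189670938 508.7816189670938 321.8188484861046 242.68580888841228 [ 445.40654905  -33.84038164 1385.44843627] [-2.16354828  2.16415119 -0.08791339]
```

View pics/scene0.png

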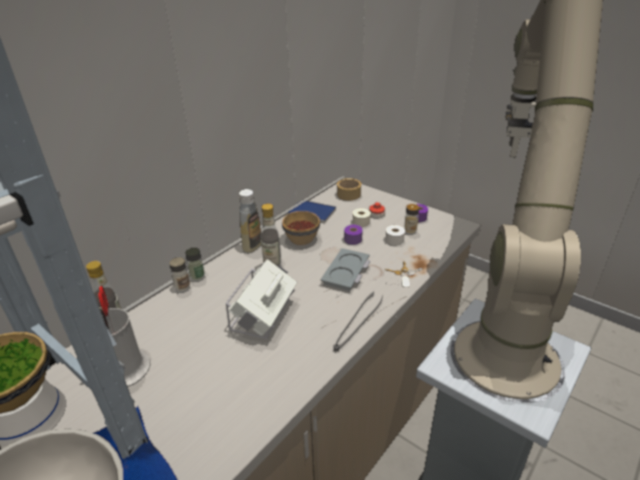

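View pics/top0.png

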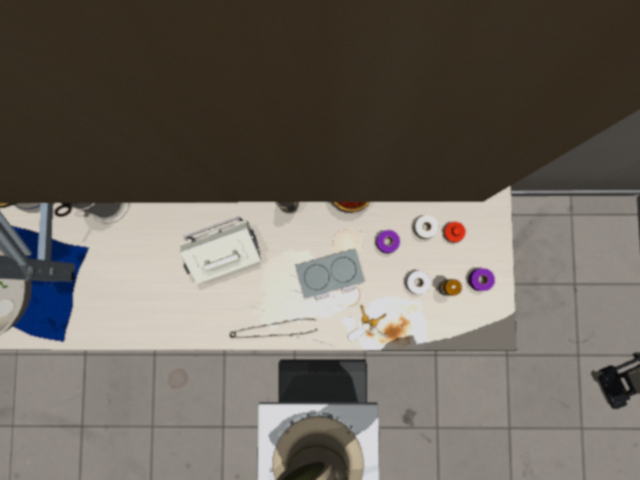

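The scene view shows the stand with the cover (262,297), dispenser (345,269) and white rolls (361,217) and (395,235). In the top view:

- **Rolls:** white rings at (426,227) and (419,282) are the two to use. The rings at (388,241) and (482,279) are purple look-alikes, to be left alone.
- **Bystanders:** timer (455,232) and spice jar (452,287), each beside a white roll as described.
- **Dispenser and cover:** at (330,273) and (221,255).

I'll confirm with a crop and measure.

```bash
cat > h.py <<'E'
import numpy as np, cv2
from scipy.spatial.transform import Rotation as R
from bench import *
def ray(c,uv,z):
    uv=np.atleast_2d(uv).astype(float)
    d=np.c_[(uv[:,0]-c["cx"])/c["fx"],(uv[:,1]-c["cy"])/c["fy"],np.ones(len(uv))]@R.from_rotvec(c["rotation"]).as_matrix().T
    o=np.array(c["xyz"]); return o+d*((z-o[2])/d[:,2])[:,None]
def proj(c,p):
    q=(np.atleast_2d(p)-c["xyz"])@R.from_rotvec(c["rotation"]).as_matrix()
    return np.c_[q[:,0]/q[:,2]*c["fx"]+c["cx"],q[:,1]/q[:,2]*c["fy"]+c["cy"]]
def blobs(m,lo=60):
    n,l,s,ce=cv2.connectedComponentsWithStats(m.astype(np.uint8))
    return [(s[i],ce[i],l==i) for i in range(1,n) if s[i][4]>=lo]
E
python3 - <<'E'
from h import *
c=read_camera("top"); im=c["image"]; hsv=cv2.cvtColor(im,cv2.COLOR_RGB2HSV)
for u,v in((426,227),(419,282),(336,268),(221,255),(60,250)): print((u,v),hsv[v,u],ray(c,(u,v),0).round())
a=im[205:315,370:500]; b=im[205:315,170:300]; d=im[205:315,270:400]
s=lambda x:cv2.resize(x,None,fx=3,fy=3,interpolation=cv2.INTER_CUBIC)
out=np.vstack([np.hstack([s(a),s(d)]),]); cv2.imwrite("pics/crop1.png",out[:,:,::-1])
for u,v in((426,216),(426,220),(413,227),(440,227),(400,255),(330,255),(330,290),(310,265)): print((u,v),hsv[v,u],im[v,u])
E
```

```text
(426, 227) [ 18  28 136] [[ 623. -296.    0.]]
(419, 282) [ 17  32 112] [[ 473. -275.    0.]]
(336, 268) [ 85  18 153] [[511. -50.   0.]]
(221, 255) [ 30  13 217] [[547. 265.   0.]]
(60, 250) [109 252  73] [[561. 710.   0.]]
(426, 216) [ 23   5 215] [215 214 211]
(426, 220) [ 15   5 211] [211 209 207]
(413, 227) [18 38 87] [87 82 74]
(440, 227) [ 18  25 203] [203 195 183]
(400, 255) [ 19  25 214] [214 206 193]
(330, 255) [ 30  10 153] [153 153 147]
(330, 290) [ 66   8 166] [161 166 162]
(310, 265) [ 87  17 136] [127 136 135]
```

View pics/crop1.png

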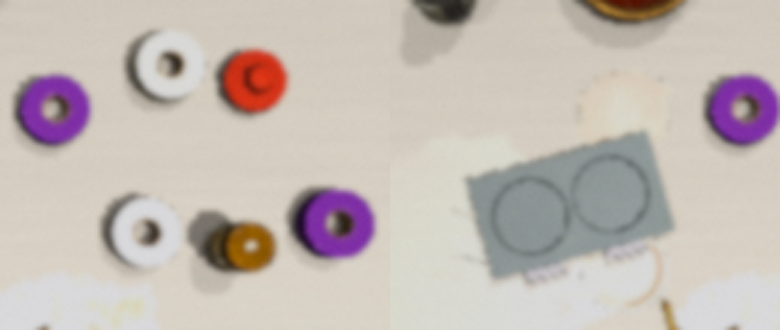

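The crop confirms it: the white rolls are at crop (167,64) and (145,231), with the red timer and the amber-capped jar beside them and the purple rings apart. The dispenser's blades face the robot. Now measuring.

```bash
python3 - <<'E'
from h import *
c=read_camera("top"); im=c["image"]; hsv=cv2.cvtColor(im,cv2.COLOR_RGB2HSV).astype(int)
H,S,V=hsv[...,0],hsv[...,1],hsv[...,2]
w=(S<17)&(V>170); w[:205]=0; w[315:]=0
for s,ce,l in blobs(w,100):
    ct=max(cv2.findContours(l.astype(np.uint8),0,1)[0],key=cv2.contourArea)
    print("white",s,ce.round(1),cv2.minEnclosingCircle(ct),cv2.fitEllipse(ct)[0],end=' ')
    e=np.array(cv2.fitEllipse(ct)[0]); print(ray(c,e,40).round(1), ray(c,e,120).round(1))
g=(H>60)&(H<110)&(S>8)&(S<60)&(V>80)&(V<190); g[:205]=0; g[315:]=0;g[:,:280]=0;g[:,380:]=0
g=cv2.morphologyEx(g.astype(np.uint8),cv2.MORPH_CLOSE,np.ones((5,5)))
for s,ce,l in blobs(g,500):
    ct=max(cv2.findContours(l.astype(np.uint8),0,1)[0],key=cv2.contourArea)
    r=cv2.minAreaRect(ct); p=ray(c,cv2.boxPoints(r),24); print("disp",s,r,p.round(1),p.mean(0),[np.linalg.norm(p[i]-p[i-1]).round(1) for i in range(4)])
    m=ray(c,ct[:,0],24); r=cv2.minAreaRect(m[:,:2].astype(np.float32)); print(r, ray(c,ce,24))
for nm,mm in(("red",((H<6)|(H>174))&(S>170)&(V>120)),("jar",(H>8)&(H<22)&(S>170)&(V>90))):
    mm=mm.copy(); mm[:215]=0;mm[300:]=0;mm[:,:430]=0
    for s,ce,l in blobs(mm,30): print(nm,s,ce,ray(c,ce,46 if nm=="red" else 96).round(1))
b=im[205:315,170:280]; b=cv2.resize(b,None,fx=5,fy=5,interpolation=cv2.INTER_CUBIC)
c2=read_camera("scene")["image"][225:345,210:310]; c2=cv2.resize(c2,(458,550),interpolation=cv2.INTER_CUBIC)
x=np.hstack([b,c2])[:,:800]; x=cv2.resize(x,None,fx=.75,fy=.75); cv2.imwrite("pics/cov.png",x[:,:,::-1]); print(x.shape)
E
```

```text
white [416 215  23  23 331] [427.  225.8] ((426.90625, 225.90625), 11.533424377441406) (426.89483642578125, 225.90525817871094) [[ 621.3 -291.3   40. ]] [[ 610.8 -276.   120. ]]
white [ 180  228   80   56 2252] [219.9 254.5] ((219.5, 256.0), 39.70211410522461) (220.23794555664062, 255.53733825683594) [[542.7 258.1  40. ]] [[536.9 240.7 120. ]]
white [288 251  28  13 184] [302.  256.5] ((301.5, 256.0), 13.647443771362305) (301.6070251464844, 256.61077880859375) [[539.7  41.5  40. ]] [[534.1  37.  120. ]]
white [ 263  269   95   46 2418] [305.6 298.3] ((310.0, 297.0), 47.676090240478516) (307.39208984375, 295.1403503417969) [[438.1  25.8  40. ]] [[438.5  22.3 120. ]]
white [408 270  23  25 359] [419.1 282. ] ((418.5294189453125, 281.9117736816406), 12.177449226379395) (419.0179443359375, 282.0145263671875) [[ 472.6 -267.8   40. ]] [[ 471.  -253.9  120. ]]
white [365 295  59  20 854] [392.9 305.9] ((394.0, 311.5), 29.10765838623047) (393.7724609375, 305.9394226074219) [[ 410.1 -200.7   40. ]] [[ 412.2 -190.8  120. ]]
white [  0 299  13  16 158] [  5.1 306.3] ((5.324324131011963, 307.3513488769531), 8.517900466918945) (5.151111602783203, 306.2693786621094) [[408.2 827.6  40. ]] [[410.4 776.4 120. ]]
disp [ 297  250   67   47 2012] ((329.6239929199219, 272.99639892578125), (33.361873626708984, 61.18850326538086), 74.29136657714844) [[ 517.7   58.2   24. ]
 [ 562.1  -99.7   24. ]
 [ 476.2 -123.3   24. ]
 [ 432.2   33.7   24. ]] [497.04404757 -32.77025222  24.        ] [np.float64(89.0), np.float64(164.1), np.float64(89.1), np.float64(163.0)]
((497.044921875, -32.642486572265625), (89.06169128417969, 163.74972534179688), 15.598715782165527) [[496.86143571 -32.76104034  24.        ]]
red [445 223  20  19 307] [454.26058632 231.64495114] [[ 605.1 -361.9   46. ]]
jar [446 280  15  15 159] [452.47169811 287.02515723] [[ 458.9 -341.7   96. ]]
(412, 600, 3)
```

View pics/cov.png

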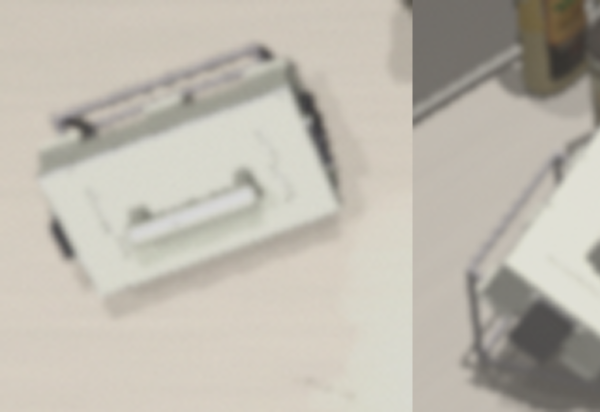

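The top crop shows the cover's handle bar running from (131,232) to (258,195) in crop pixels, at roughly 16° yaw like the dispenser. I'll refine the bar from both cameras and locate the tall bottle and bowl.

```bash
python3 - <<'E'
from h import *
c=read_camera("top"); im=c["image"]
print("bar", [ (p[0]/3.75+170,p[1]/3.75+205) for p in((131,232),(258,195))])
for p in ((131,232),(258,195),(194.5,213.5)): print(ray(c,(p[0]/3.75+170-.4,p[1]/3.75+205-.4),124).round(1))
# roof/edge lines of the cover -> yaw
e=[(45,178),(290,92),(340,208),(110,295)]
s=read_camera("scene")
for n,uv in(("bottle base",(249,246)),("jar base",(271,262)),("bowl",(301,240)),("rear jar",(194,275))): print(n,ray(s,uv,0).round())
# predict the bar by stand guess, both views
u=np.array([.963,.269,0]); print("bar proj scene",proj(s,[[540,242,124],[540+.27*-46,242+.963*46,124],[540+.27*46,242-.963*46,124]]))
b=s["image"][250:345,220:310]; b=cv2.resize(b,None,fx=6,fy=6,interpolation=cv2.INTER_CUBIC); cv2.imwrite("pics/sc.png",b[:,:,::-1])
E
```

```text
bar [(204.93333333333334, 266.8666666666667), (238.8, 257.0)]
[[509.4 278.5 124. ]]
[[533.9 194.4 124. ]]
[[521.7 236.5 124. ]]
bottle base [[826.  43.  -0.]]
jar base [[709.  63.   0.]]
bowl [[715. -85.   0.]]
rear jar [[848. 250.   0.]]
bar proj scene [[266.97556411 280.62121808]
 [258.01914789 291.63880801]
 [275.43346699 270.21686624]]
```

View pics/sc.png

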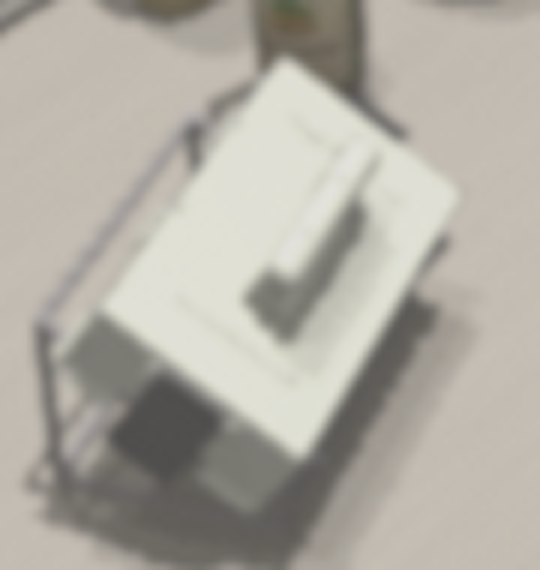

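The scene crop shows the bar's top face centred near (322,212) in the crop, which is scene pixel (273.7,285.3). Now turning the tool to the dispenser's yaw, and triangulating the bar.

```bash
python3 -m inch '[[0,0,0,0,0,-1,1],[0,0,0,0,0,-1,1],[0,0,0,0,0,-1,1],[0,0,0,0,0,-1,1],[0,0,0,0,0,-1,1],[0,0,0,0,0,-1,1],[0,0,0,0,0,-1,1],[0,0,0,0,0,-1,1],[0,0,0,0,0,-1,1],[0,0,0,0,0,-1,1],[0,0,0,0,0,-1,1],[0,0,0,0,0,-1,1],[0,0,0,0,0,-1,1],[0,0,0,0,0,-0.77,1],[0,0,0,0,0,0,1]]'
cat >> h.py <<'E'
def tool():
    s=get_state(); M=R.from_rotvec(s["tool_rot"]).as_matrix(); return np.array(s["ee_pos"]),M,s
def go(target):
    p,M,s=tool(); d=M.T@(np.array(target)-p)
    print("t",round(float(s["clock"]),2),"pos",p.round(1),"yaw_y",np.degrees(np.arctan2(M[1,1],M[0,1])).round(2),"zax",M[:,2].round(3),"shares",(d/30).round(2),"F",np.round(s["ft_force"],1),"w",round(float(s["width"]),3))
E
python3 - <<'E'
from h import *
t=read_camera("top");s=read_camera("scene")
for z in(110,118,124,130): print(z,ray(t,(221.5,261.5),z).round(1),ray(s,(273.7,285.3),z).round(1))
go([621.3,-291.3,120])
E
```

```text
clock: 1.6
ee_pos: [282.5, -667.7, 218.4]
tool_rot: [-1.896, -2.505, -0.0]
ft_force: [0.3, -0.3, -0.1]
width: 1.001
grip_force: 0.0
110 [[522.6 239.4 110. ]] [[526.4 233.3 110. ]]
118 [[522.1 237.7 118. ]] [[519.2 240.1 118. ]]
124 [[521.7 236.4 124. ]] [[513.8 245.2 124. ]]
130 [[521.4 235.1 130. ]] [[508.4 250.3 130. ]]
t 1.7 pos [ 282.6 -667.6  218.5] yaw_y 15.4 zax [ 0.  0. -1.] shares [ 9.09 14.21  3.29] F [0.1 0.1 0.4] w 0.997
```

```bash
python3 -m inch '[[0.606,0.947,0,0,0,0,1],[0.606,0.947,0,0,0,0,1],[0.606,0.947,0,0,0,0,1],[0.606,0.947,0,0,0,0,1],[0.606,0.947,0,0,0,0,1],[0.606,0.947,0,0,0,0,1],[0.606,0.947,0,0,0,0,1],[0.606,0.947,0,0,0,0,1],[0.606,0.947,0,0,0,0,1],[0.606,0.947,0,0,0,0,1],[0.606,0.947,0,0,0,0,1],[0.606,0.947,0,0,0,0,1],[0.606,0.947,0,0,0,0,1],[0.606,0.947,0,0,0,0,1],[0.606,0.947,0,0,0,0,1],[0,0,1,0,0,0,1],[0,0,1,0,0,0,1],[0,0,0.5,0,0,0,1],[0,0,0,0,0,0,1]]'
python3 - <<'E'
from h import *
go([621.3,-291.3,14])
E
```

```text
clock: 3.28
ee_pos: [618.2, -289.4, 139.9]
tool_rot: [-1.899, -2.496, 0.003]
ft_force: [-0.6, -0.0, -0.3]
width: 1.002
grip_force: 0.0
t 3.28 pos [ 618.2 -289.4  139.9] yaw_y 15.49 zax [-0.005  0.002 -1.   ] shares [-0.1  0.1  4.2] F [-0.6 -0.  -0.3] w 1.002
```

```bash
python3 -m inch '[[-0.05,0.05,1,0,0,0,1],[-0.05,0.05,1,0,0,0,1],[0,0,1,0,0,0,1],[0,0,0.6,0,0,0,1],[0,0,0.5,0,0,0,1],[0,0,0,0,0,0,1],[0,0,0,0,0,0,1]]'
python3 - <<'E'
from h import *
go([621.3,-291.3,14])
E
```

```text
clock: 3.87
ee_pos: [624.2, -292.6, 21.1]
tool_rot: [1.901, 2.501, -0.0]
ft_force: [-0.4, 0.2, 0.4]
width: 1.0
grip_force: 0.0
t 3.87 pos [ 624.2 -292.6   21.1] yaw_y 15.54 zax [ 0. -0. -1.] shares [ 0.07 -0.08  0.24] F [-0.4  0.2  0.4] w 1.0
```

```bash
python3 -m inch '[[0.07,-0.08,0.23,0,0,0,1],[0,0,0,0,0,0,1],[0,0,0,0,0,0,-1],[0,0,0,0,0,0,-1],[0,0,0,0,0,0,-1],[0,0,0,0,0,0,-1],[0,0,0,0,0,0,-1],[0,0,0,0,0,0,-1],[0,0,0,0,0,0,-1],[0,0,0,0,0,0,-1]]'
python3 - <<'E'
from h import *
go([487.0,2.9,14])
E
```

```text
clock: 4.7
ee_pos: [620.9, -291.2, 13.9]
tool_rot: [1.9, 2.502, -0.0]
ft_force: [-0.5, 0.3, 2.6]
width: 0.644
grip_force: 30.0
t 4.7 pos [ 620.9 -291.2   13.9] yaw_y 15.58 zax [ 0. -0. -1.] shares [ 1.064e+01 -1.670e+00 -1.000e-02] F [-0.5  0.3  2.6] w 0.644
```

```bash
python3 -m inch '[[0,0,-0.6,0,0,0,-1],[0,0,-1,0,0,0,-1],[0,0,-1,0,0,0,-1],[0.886,-0.139,0,0,0,0,-1],[0.886,-0.139,0,0,0,0,-1],[0.886,-0.139,0,0,0,0,-1],[0.886,-0.139,0,0,0,0,-1],[0.886,-0.139,0,0,0,0,-1],[0.886,-0.139,0,0,0,0,-1],[0.886,-0.139,0,0,0,0,-1],[0.886,-0.139,0,0,0,0,-1],[0.886,-0.139,0,0,0,0,-1],[0.886,-0.139,0,0,0,0,-1],[0.886,-0.139,0,0,0,0,-1],[0.886,-0.139,0,0,0,0,-1],[0,0,0.5,0,0,0,-1],[0,0,0.5,0,0,0,-1],[0,0,0,0,0,0,-1],[0,0,0,0,0,0,-1]]'
python3 - <<'E'
from h import *
go([487.0,2.9,30])
E
```

```text
clock: 6.28
ee_pos: [486.6, 2.8, 61.4]
tool_rot: [-1.898, -2.502, 0.002]
ft_force: [1.1, -1.2, -0.8]
width: 0.641
grip_force: 30.0
t 6.28 pos [486.6   2.8  61.4] yaw_y 15.62 zax [-0.002 -0.    -1.   ] shares [-0.    0.02  1.05] F [ 1.1 -1.2 -0.8] w 0.641
```

```bash
python3 -m inch '[[0,0.01,0.4,0,0,0,-1],[0,0,0.3,0,0,0,-1],[0,0,0.15,0,0,0,-1],[0,0,0.1,0,0,0,-1],[0,0,0.08,0,0,0,-1],[0,0,0,0,0,0,-1],[0,0,0,0,0,0,-1]]'
```

```text
clock: 6.87
ee_pos: [487.3, 2.7, 30.9]
tool_rot: [1.9, 2.502, -0.0]
ft_force: [0.1, 0.5, -0.9]
width: 0.641
grip_force: 30.0
```

```bash
python3 -m inch '[[0,0,0,0,0,0,0.6],[0,0,0,0,0,0,0.9],[0,0,0,0,0,0,1],[0,0,0,0,0,0,1],[0,0,0,0,0,0,1],[0,0,-0.5,0,0,0,1],[0,0,-1,0,0,0,1],[0,0,-1,0,0,0,1],[0,0,-1,0,0,0,1],[0,0,0,0,0,0,1]]'
python3 - <<'E'
from h import *
go([472.6,-267.8,14])
E
```

```text
clock: 7.7
ee_pos: [489.3, 3.0, 140.2]
tool_rot: [1.897, 2.498, 0.006]
ft_force: [1.6, 0.6, 1.0]
width: 0.995
grip_force: 0.0
t 7.7 pos [489.3   3.  140.2] yaw_y 15.56 zax [ 0.006  0.    -1.   ] shares [-8.54 -2.98  4.2 ] F [1.6 0.6 1. ] w 0.995
```

```bash
python3 -m inch '[[-0.856,-0.29,0,0,0,0,1],[-0.856,-0.29,0,0,0,0,1],[-0.856,-0.29,0,0,0,0,1],[-0.856,-0.29,0,0,0,0,1],[-0.856,-0.29,0,0,0,0,1],[-0.856,-0.29,0,0,0,0,1],[-0.856,-0.29,0,0,0,0,1],[-0.856,-0.29,0,0,0,0,1],[-0.856,-0.29,0,0,0,0,1],[-0.856,-0.29,0,0,0,0,1],[0,0,0.5,0,0,0,1],[0,0,0.8,0,0,0,1],[0,0,0,0,0,0,1],[0,0,0,0,0,0,1],[0,0,0,0,0,0,1]]'
python3 - <<'E'
from h import *
go([472.6,-267.8,14])
E
```

```text
clock: 8.95
ee_pos: [472.6, -267.5, 97.1]
tool_rot: [-1.898, -2.503, 0.0]
ft_force: [0.2, -0.6, 0.3]
width: 1.0
grip_force: 0.0
t 8.95 pos [ 472.6 -267.5   97.1] yaw_y 15.64 zax [-0.  0. -1.] shares [-0.01 -0.    2.77] F [ 0.2 -0.6  0.3] w 1.0
```

```bash
python3 -m inch '[[0,0,1,0,0,0,1],[0,0,0.9,0,0,0,1],[0,0,0.6,0,0,0,1],[0,0,0.27,0,0,0,1],[0,0,0,0,0,0,1],[0,0,0,0,0,0,1],[0,0,0,0,0,0,-1],[0,0,0,0,0,0,-1],[0,0,0,0,0,0,-1],[0,0,0,0,0,0,-1],[0,0,0,0,0,0,-1],[0,0,0,0,0,0,-1],[0,0,0,0,0,0,-1],[0,0,0,0,0,0,-1]]'
python3 - <<'E'
from h import *
c=read_camera("top"); im=c["image"]; hsv=cv2.cvtColor(im,cv2.COLOR_RGB2HSV).astype(int)
w=(hsv[...,1]<17)&(hsv[...,2]>170); w[245:300,290:375]|=False
m=np.zeros_like(w); m[245:300,290:375]=w[245:300,290:375]
for s,ce,l in blobs(m,100):
    ct=max(cv2.findContours(l.astype(np.uint8),0,1)[0],key=cv2.contourArea); e=cv2.fitEllipse(ct); print(s,e[0],e[1],ray(c,e[0],56).round(1))
go([507,-68.3,14])
E
```

```text
clock: 10.12
ee_pos: [472.5, -268.1, 14.0]
tool_rot: [1.9, 2.502, -0.0]
ft_force: [-0.2, -0.2, 6.5]
width: 0.644
grip_force: 30.0
[ 290  250   59   50 1008] (316.2817687988281, 276.9465637207031) (49.07499694824219, 63.26081466674805) [[485.4   2.   56. ]]
[304 265  24  24 361] (315.7777404785156, 276.0583801269531) (22.766164779663086, 23.13369369506836) [[487.7   3.4  56. ]]
t 10.17 pos [ 472.6 -268.1   14. ] yaw_y 15.58 zax [ 0. -0. -1.] shares [ 6.11  2.89 -0.  ] F [-0.9 -0.2  6. ] w 0.643
```

```bash
python3 -m inch '[[0,0,-0.6,0,0,0,-1],[0,0,-1,0,0,0,-1],[0,0,-1,0,0,0,-1],[0.764,0.361,0,0,0,0,-1],[0.764,0.361,0,0,0,0,-1],[0.764,0.361,0,0,0,0,-1],[0.764,0.361,0,0,0,0,-1],[0.764,0.361,0,0,0,0,-1],[0.764,0.361,0,0,0,0,-1],[0.764,0.361,0,0,0,0,-1],[0.764,0.361,0,0,0,0,-1],[0,0,0.5,0,0,0,-1],[0,0,0.5,0,0,0,-1],[0,0,0,0,0,0,-1],[0,0,0,0,0,0,-1],[0,0,0,0,0,0,-1]]'
python3 - <<'E'
from h import *
go([507,-68.3,30.8])
E
```

```text
clock: 11.5
ee_pos: [506.6, -68.3, 62.0]
tool_rot: [-1.9, -2.502, 0.001]
ft_force: [-0.7, 0.5, -0.9]
width: 0.639
grip_force: 30.0
t 11.5 pos [506.6 -68.3  62. ] yaw_y 15.56 zax [-0. -0. -1.] shares [-0.    0.01  1.04] F [-0.7  0.5 -0.9] w 0.639
```

```bash
python3 -m inch '[[0,0,0.4,0,0,0,-1],[0,0,0.3,0,0,0,-1],[0,0,0.15,0,0,0,-1],[0,0,0.1,0,0,0,-1],[0,0,0.08,0,0,0,-1],[0,0,0,0,0,0,-1],[0,0,0,0,0,0,-1]]'
```

```text
clock: 12.08
ee_pos: [506.7, -68.0, 30.9]
tool_rot: [-1.9, -2.502, 0.0]
ft_force: [-0.4, 0.8, -1.0]
width: 0.64
grip_force: 30.0
```

```bash
python3 -m inch '[[0,0,0,0,0,0,0.6],[0,0,0,0,0,0,0.9],[0,0,0,0,0,0,1],[0,0,0,0,0,0,1],[0,0,0,0,0,0,1],[0,0,-0.5,0,0,0,1],[0,0,-1,0,0,0,1],[0,0,-1,0,0,0,1],[0,0,-1,0,0,0,0.2],[0,0,-1,0,0,0,0],[0,0,-1,0,0,0,0],[0,0,-1,0,0,0,0],[1,0,0,0,0,0,0],[1,0,0,0,0,0,0],[1,0,0,0,0,0,0],[1,0,0,0,0,0,0],[1,0,0,0,0,0,0],[1,0,0,0,0,0,0],[0,0,0,0,0,0,0],[0,0,0,0,0,0,0]]'
python3 - <<'E'
from h import *
c=read_camera("top"); im=c["image"]; hsv=cv2.cvtColor(im,cv2.COLOR_RGB2HSV).astype(int)
# refine bar: brightest strip vs the roof, sampled
a=hsv[240:285,195:250]; print("V pct",np.percentile(a[...,2],[50,80,95,99]))
roi=np.zeros(im.shape[:2],bool); roi[250:275,198:246]=1
for th in(222,228,234,240):
    for s,ce,l in blobs(roi&(hsv[...,2]>th),25):
        ys,xs=np.nonzero(l); r=cv2.minAreaRect(np.c_[xs,ys].astype(np.float32)); print(th,s,ce.round(1),r)
go([497,-32.7,230]); cv2.imwrite("pics/top_b.png",cv2.resize(im[190:330,170:410],None,fx=3.3,fy=3.3,interpolation=cv2.INTER_CUBIC)[:,:,::-1])
m=np.zeros(im.shape[:2],bool); m[245:300,290:375]=((hsv[...,1]<17)&(hsv[...,2]>170))[245:300,290:375]
for s,ce,l in blobs(m,100):
    ct=max(cv2.findContours(l.astype(np.uint8),0,1)[0],key=cv2.contourArea); e=cv2.fitEllipse(ct); print(s,e[0],e[1],ray(c,e[0],56).round(1))
E
```

```text
clock: 13.75
ee_pos: [457.8, 106.7, 226.0]
tool_rot: [1.895, 2.506, 0.0]
ft_force: [0.8, -0.9, -0.2]
width: 0.497
grip_force: 0.0
V pct [173. 220. 221. 221.]
t 13.8 pos [458.1 105.4 225.8] yaw_y 15.66 zax [-0. -0. -1.] shares [-4.78  0.   -0.14] F [ 0.1 -0.3  0.9] w 0.5
[331 258  24  23 355] (342.68310546875, 268.6772766113281) (22.14410400390625, 22.64838981628418) [[506.9 -66.9  56. ]]
[339 284  19  16 223] (349.3568420410156, 292.3226623535156) (14.941967964172363, 19.266145706176758) [[445.5 -84.   56. ]]
```

View pics/top_b.png

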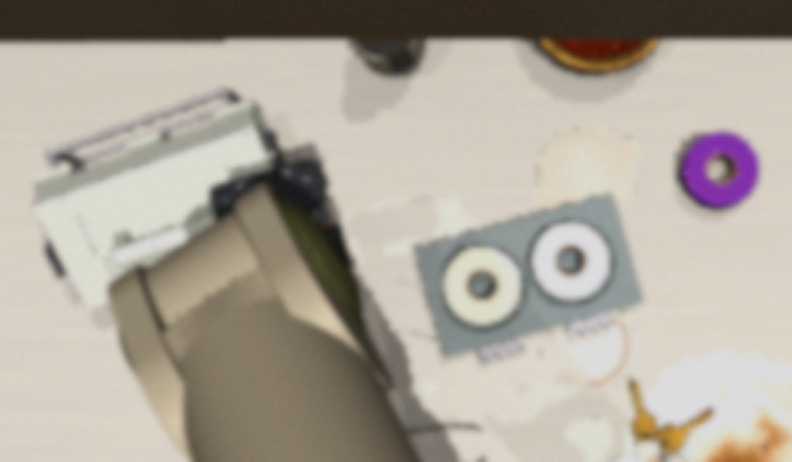

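Both rolls are seated: the white discs at (482,286) and (571,261) sit concentric in the pockets. Next I'll get the cover's yaw and bar position from the stored initial pictures with stretched contrast.

```bash
python3 - <<'E'
from h import *
t=read_camera("top"); s=read_camera("scene")
im=cv2.cvtColor(cv2.imread("pics/top0.png"),cv2.COLOR_BGR2RGB); sc=cv2.cvtColor(cv2.imread("pics/scene0.png"),cv2.COLOR_BGR2RGB)
hsv=cv2.cvtColor(im,cv2.COLOR_RGB2HSV).astype(int)
w=(hsv[...,1]<20)&(hsv[...,2]>195); m=np.zeros_like(w); m[215:300,175:268]=w[215:300,175:268]
s0,ce,l=max(blobs(m,500),key=lambda b:b[0][4])
ct=max(cv2.findContours(l.astype(np.uint8),0,1)[0],key=cv2.contourArea)
h=cv2.convexHull(ct); ap=cv2.approxPolyDP(h,4,True)[:,0]; print("roof poly",ap.tolist())
# fit front and back roof edges and the yaw they give at constant height
for i in range(len(ap)):
    a,b=ap[i].astype(float),ap[(i+1)%len(ap)].astype(float)
    if np.linalg.norm(b-a)<25: continue
    n=np.array([a[1]-b[1],b[0]-a[0]])/np.linalg.norm(b-a); f=((b-a)/np.linalg.norm(b-a))
    P=ct[:,0].astype(float); k=(abs((P-a)@n)<2.5)&((P-a)@f>4)&((P-b)@f<-4)
    vx,vy,x0,y0=cv2.fitLine(P[k].astype(np.float32),cv2.DIST_HUBER,0,.01,.01).ravel()
    q=ray(t,[(x0-20*vx,y0-20*vy),(x0+20*vx,y0+20*vy)],110); d=q[1]-q[0]; print(a,b,k.sum(),"edge dir deg",np.degrees(np.arctan2(d[1],d[0])).round(2))
def st(a,f):
    g=a.astype(float); lo,hi=np.percentile(g,40),np.percentile(g,99.8); g=np.clip((g-lo)/(hi-lo)*255,0,255).astype(np.uint8); return cv2.resize(g,None,fx=f,fy=f,interpolation=cv2.INTER_CUBIC)
A=st(im[245:285,195:250,1],7); B=st(sc[268:308,250:292,1],7); print(A.shape,B.shape)
cv2.imwrite("pics/st.png",np.hstack([A,B]))
E
```

```text
roof poly [[245, 229], [259, 260], [196, 283], [180, 252]]
[245. 229.] [259. 260.] 24 edge dir deg -156.15
[259. 260.] [196. 283.] 56 edge dir deg -70.01
[196. 283.] [180. 252.] 24 edge dir deg -150.7
[180. 252.] [245. 229.] 58 edge dir deg -70.14
(280, 385) (280, 294)
```

View pics/st.png

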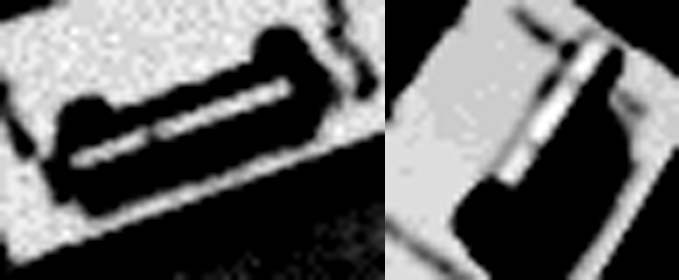

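```bash
python3 - <<'E'
from h import *
t=read_camera("top"); s=read_camera("scene")
def dr(c,uv): p=ray(c,uv,0)[0]; o=np.array(c["xyz"]); d=(p-o)/np.linalg.norm(p-o); return o,d
A=np.zeros((3,3));b=np.zeros(3)
for c,uv in((t,(220.4,262.2)),(s,(273.6,283.5))):
    o,d=dr(c,uv); Q=np.eye(3)-np.outer(d,d); A+=Q;b+=Q@o; print(ray(c,uv,118+5.7).round(1))
p=np.linalg.solve(A,b); print("bar top tri",p.round(1))
y=np.radians(20); u=np.array([np.cos(y),np.sin(y),0]); v=np.array([-np.sin(y),np.cos(y),0]); n=-np.sin(np.radians(35))*u+np.cos(np.radians(35))*np.array([0,0,1])
for nm,pt in(("tri",p-7*n),("top@z",ray(t,(220.4,262.2),123.7)[0]-7*n),("roof",ray(t,(220,256),96)[0]+27*n)): print(nm,pt.round(1))
G=ray(t,(220.4,262.2),123.7)[0]-7*n
x=.5*(np.cos(np.radians(35))*u+np.sin(np.radians(35))*np.array([0,0,1]))*0
# projected roof corners, as a check against the measured polygon
xc=np.cos(np.radians(35))*u+np.sin(np.radians(35))*np.array([0,0,1])
print("roof corners top",proj(t,[G-27*n+a*51*xc+b2*89*v for a,b2 in((1,1),(1,-1),(-1,-1),(-1,1))]).round(1).tolist())
print("pre-approach TCP", (G-n*(19-110)).round(1))
go(G+n*91)
E
```

```text
[[520.  239.2 123.7]]
[[519.1 239.9 123.7]]
bar top tri [520.  239.3 122.9]
tri [523.8 240.6 117.1]
top@z [523.8 240.5 118. ]
roof [522.9 241.2 118.1]
roof corners top [[178.7, 251.3], [245.9, 227.0], [260.1, 259.8], [195.5, 283.3]]
pre-approach TCP [474.7 222.7 192.5]
t 14.0 pos [458.5 104.1 225.7] yaw_y 15.47 zax [-0. -0. -1.] shares [3.67 1.58 1.1 ] F [ 0.2 -0.8 -0.1] w 0.506
```

Both views and the roof outline agree on the handle: (524, 240.5, 117.5), yaw 20°. Moving to the pre-grasp pose and tilting.

```bash
python3 -m inch '[[0.92,0,0,0,0,0,0],[0.92,0,0,0,0,0,0],[0.92,0,0,0,0,0,0],[0.92,0,0,0,0,0,0],[0,0,0,0,0,-0.73,0],[0,0,0,-0.97,0,0,0],[0,0,0,-0.97,0,0,0],[0,0,0,-0.97,0,0,0],[0,0,0,-0.97,0,0,0],[0,0,0,-0.97,0,0,0],[0,0,0,-0.98,0,0,0],[0,0,0,0,0,0,0],[0,0,0,0,0,0,0],[0,0,0,0,0,0,0]]'
cat >> h.py <<'E'
def tilt(yaw,th):
    y=np.radians(yaw);a=np.radians(th); u=np.array([np.cos(y),np.sin(y),0]); v=np.array([-np.sin(y),np.cos(y),0]); k=np.array([0,0,1.])
    W=np.c_[v,np.cos(a)*u+np.sin(a)*k,np.sin(a)*u-np.cos(a)*k]
    p,M,s=tool(); print("turn shares",(np.degrees(R.from_matrix(M.T@W).as_rotvec())/6).round(2))
    return W
E
python3 - <<'E'
from h import *
G=np.array([523.8,240.5,117.5]); W=tilt(20,35); go(G-91*W[:,2])
E
```

```text
clock: 15.17
ee_pos: [442.0, 203.4, 226.4]
tool_rot: [1.632, 2.3, 0.482]
ft_force: [-0.2, -0.4, 0.1]
width: 0.501
grip_force: 0.0
turn shares [-1.66  0.38  0.  ]
t 15.17 pos [442.  203.4 226.4] yaw_y 19.79 zax [ 0.411  0.108 -0.905] shares [0.29 0.64 1.56] F [-0.2 -0.4  0.1] w 0.501
```

```bash
python3 -c "from bench import *;print(get_state()['q'].round(3))"; python3 -m inch '[[0.15,0.6,0,0,0,0,0],[0,0.6,0.3,0,0,0,0],[0,0,0.3,-0.5,0.1,0,0],[0,0,0,-0.5,0.1,0,0],[0,0,0,-0.5,0,0,0],[0,0,0,0,0,0,0],[0,0,0,0,0,0,0]]'
python3 - <<'E'
from h import *
print(get_state()["q"].round(3))
G=np.array([523.8,240.5,117.5]); W=tilt(20,35); go(G-91*W[:,2])
E
```

```text
[-0.59   0.194 -0.093  2.432  1.052  0.222 -1.342]
clock: 15.75
ee_pos: [483.5, 216.1, 231.1]
tool_rot: [1.597, 2.246, 0.555]
ft_force: [-0.5, 0.3, -0.4]
width: 0.498
grip_force: 0.0
[-0.67   0.23   0.021  2.408  1.455  0.19  -1.722]
turn shares [-0.93  0.46  0.  ]
t 15.75 pos [483.5 216.1 231.1] yaw_y 19.88 zax [ 0.478  0.122 -0.87 ] shares [ 0.35 -0.82  1.02] F [-0.5  0.3 -0.4] w 0.498
```

The forearm is near wrist alignment here (q6≈0.19, q5≈1.5), so the 35° tilt needs the flipped wrist. I'll turn the tool half a turn about its z, which gives the same grasp and only moves q7, then carry on tilting.

```bash
python3 -m inch '[[0,0,0,0,0,-1,0],[0,0,0,0,0,-1,0],[0,0,0,0,0,-1,0],[0,0,0,0,0,-1,0],[0,0,0,0,0,-1,0],[0,0,0,0,0,-1,0],[0,0,0,0,0,-1,0],[0,0,0,0,0,-1,0],[0,0,0,0,0,-1,0],[0,0,0,0,0,-1,0],[0,0,0,0,0,-1,0],[0,0,0,0,0,-1,0],[0,0,0,0,0,-1,0],[0,0,0,0,0,-1,0],[0,0,0,0,0,-1,0],[0,0,0,0,0,0,0]]'
python3 - <<'E'
from h import *
print(get_state()["q"].round(3))
G=np.array([523.8,240.5,117.5]); W=tilt(20,35); go(G-91*W[:,2])
E
```

```text
clock: 17.08
ee_pos: [483.8, 216.3, 231.5]
tool_rot: [-0.442, 2.589, 0.057]
ft_force: [-0.9, 0.4, -0.6]
width: 0.502
grip_force: 0.0
[-0.693  0.23   0.05   2.409  1.457  0.182 -0.149]
turn shares [-1.09 -0.36 15.03]
t 17.08 pos [483.8 216.3 231.5] yaw_y 108.74 zax [ 0.478  0.123 -0.87 ] shares [0.83 0.35 1.03] F [-0.9  0.4 -0.6] w 0.502
```

```bash
python3 -m inch '[[0,0,0,0,0,-1,0],[0,0,0,0,0,-1,0],[0,0,0,0,0,-1,0],[0,0,0,0,0,-1,0],[0,0,0,0,0,-1,0],[0,0,0,0,0,-1,0],[0,0,0,0,0,-1,0],[0,0,0,0,0,-1,0],[0,0,0,0,0,-1,0],[0,0,0,0,0,-1,0],[0,0,0,0,0,-1,0],[0,0,0,0,0,-1,0],[0,0,0,0,0,-1,0],[0,0,0,0,0,-1,0],[0,0,0,0,0,-1,0],[0,0,0,0.4,-0.2,0,0],[0,0,0,0.4,-0.2,0,0],[0,0,0,0.3,0,0,0],[0,0,0,0,0,0,0],[0,0,0,0,0,0,0]]'
cat >> h.py <<'E'
def ft(): 
    p,M,s=tool(); print("q",s["q"].round(2))
    y=np.radians(20);a=np.radians(35); u=np.array([np.cos(y),np.sin(y),0]); v=np.array([-np.sin(y),np.cos(y),0]); k=np.array([0,0,1.])
    W=np.c_[-v,-(np.cos(a)*u+np.sin(a)*k),np.sin(a)*u-np.cos(a)*k]
    print("turn shares",(np.degrees(R.from_matrix(M.T@W).as_rotvec())/6).round(2)); return W
E
python3 - <<'E'
from h import *
G=np.array([523.8,240.5,117.5]); W=ft(); go(G-91*W[:,2])
E
```

```text
clock: 18.75
ee_pos: [484.3, 212.4, 230.5]
tool_rot: [-2.155, 1.53, -0.495]
ft_force: [1.1, -0.7, -0.2]
width: 0.5
grip_force: 0.0
q [-0.56  0.24 -0.11  2.46  1.98  0.25  0.89]
turn shares [ 0.28 -0.37 -0.01]
t 18.75 pos [484.3 212.4 230.5] yaw_y -160.1 zax [ 0.529  0.151 -0.835] shares [-0.47  0.86  0.95] F [ 1.1 -0.7 -0.2] w 0.5
```

```bash
python3 -m inch '[[-0.24,0.43,0.3,0.14,-0.18,0,0],[-0.23,0.43,0.3,0.14,-0.18,0,0],[0,0,0.35,0,0,0,0],[0,0,0,0,0,0,0],[0,0,0,0,0,0,0],[0,0,0,0,0,0,0]]'
python3 - <<'E'
from h import *
G=np.array([523.8,240.5,117.5]); W=ft(); go(G-91*W[:,2]); go(G+19*W[:,2])
E
```

```text
clock: 19.25
ee_pos: [475.9, 223.3, 193.7]
tool_rot: [-2.133, 1.493, -0.476]
ft_force: [-0.2, -0.4, 0.8]
width: 0.503
grip_force: 0.0
q [-0.4   0.34 -0.35  2.52  2.3   0.42  0.54]
turn shares [-0.   -0.04  0.02]
t 19.25 pos [475.9 223.3 193.7] yaw_y -159.88 zax [ 0.541  0.192 -0.819] shares [0.01 0.07 0.02] F [-0.2 -0.4  0.8] w 0.503
t 19.25 pos [475.9 223.3 193.7] yaw_y -159.88 zax [ 0.541  0.192 -0.819] shares [-0.01  0.07  3.69] F [-0.2 -0.4  0.8] w 0.503
```

```bash
python3 -m inch '[[0,0.07,0.5,0,-0.04,0,0],[0,0,0.6,0,0,0,0],[0,0,0.6,0,0,0,0],[0,0,0.6,0,0,0,0],[0,0,0.3,0,0,0,0],[0,0,0,0,0,0,0],[0,0,0,0,0,0,0]]'
python3 - <<'E'
from h import *
G=np.array([523.8,240.5,117.5]); W=ft(); go(G+19*W[:,2])
s=read_camera("scene"); cv2.imwrite("pics/appr.png",cv2.resize(s["image"][220:350,190:340],None,fx=4,fy=4,interpolation=cv2.INTER_CUBIC)[:,:,::-1])
E
```

```text
clock: 19.83
ee_pos: [515.5, 238.2, 128.4]
tool_rot: [-2.134, 1.489, -0.47]
ft_force: [-0.2, -0.4, 0.5]
width: 0.5
grip_force: 0.0
q [-0.34  0.54 -0.41  2.49  2.44  0.58  0.45]
turn shares [0.   0.01 0.03]
t 19.83 pos [515.5 238.2 128.4] yaw_y -159.8 zax [ 0.538  0.197 -0.819] shares [ 0.02 -0.03  1.09] F [-0.2 -0.4  0.5] w 0.5
```

View pics/appr.png

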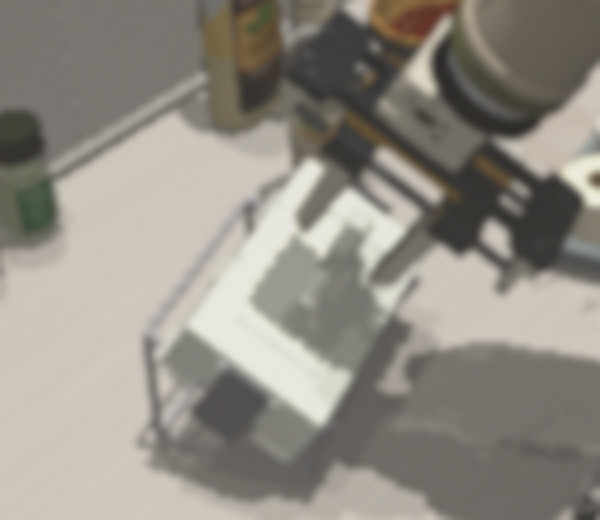

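The picture shows the fingers at (320,195) and (405,250) straddling the bar, aligned with the cover. Advancing and closing.

```bash
python3 -m inch '[[0.02,-0.02,0.5,0,0,0,0],[0,0,0.4,0,0,0,0],[0,0,0.17,0,0,0,0],[0,0,0,0,0,0,0],[0,0,0,0,0,0,-0.6],[0,0,0,0,0,0,-1],[0,0,0,0,0,0,-1],[0,0,0,0,0,0,-1],[0,0,0,0,0,0,-1],[0,0,0,0,0,0,-1],[0,0,0,0,0,0,-1]]'
```

```text
clock: 20.8
ee_pos: [532.6, 244.0, 102.0]
tool_rot: [-2.135, 1.489, -0.468]
ft_force: [-4.1, -2.3, 1.5]
width: 0.167
grip_force: 30.0
```

```bash
python3 -m inch '[[0,0,-0.3,0,0,0,-1],[0,0,-0.4,0,0,0,-1],[0,0,-0.5,0,0,0,-1],[0,0,-0.6,0,0,0,-1],[0,0,-0.6,0,0,0,-1],[0,0,-0.6,0,0,0,-1],[0,0,-0.5,0,0,0,-1],[0,0,-0.2,0,0,0,-1],[0,0,0,0,0,0,-1],[0,0,0,0,0,0,-1]]'
python3 - <<'E'
from h import *
W=ft(); go([484,212,260])
E
```

```text
clock: 21.63
ee_pos: [474.3, 222.7, 193.7]
tool_rot: [-2.131, 1.488, -0.47]
ft_force: [0.6, 0.1, -3.7]
width: 0.167
grip_force: 30.0
q [-0.38  0.34 -0.36  2.53  2.32  0.43  0.53]
turn shares [-0.02  0.02  0.02]
t 21.63 pos [474.3 222.7 193.7] yaw_y -159.83 zax [ 0.54   0.199 -0.818] shares [ 0.45 -1.42 -1.7 ] F [ 0.6  0.1 -3.7] w 0.167
```

```bash
python3 - <<'E'
from h import *
go([505,195,290])
E
python3 -m inch '[[0.05,-0.35,-0.4,0,0,0,-1],[0.1,-0.44,-0.45,0,0,0,-1],[0.1,-0.44,-0.45,0,0,0,-1],[0.1,-0.44,-0.45,-0.2,0,0,-1],[0.1,-0.44,-0.2,-0.3,0,0,-1],[0.1,-0.2,0,-0.3,0,0,-1],[0,0,0,0,0,0,-1],[0,0,0,0,0,0,-1]]'
python3 - <<'E'
from h import *
W=ft(); go([505,195,290])
E
```

```text
t 21.63 pos [474.3 222.7 193.7] yaw_y -159.83 zax [ 0.54   0.199 -0.818] shares [ 1.22 -2.37 -2.26] F [ 0.6  0.1 -3.7] w 0.167
clock: 22.3
ee_pos: [489.1, 209.2, 255.3]
tool_rot: [-2.174, 1.523, -0.467]
ft_force: [-0.6, 0.6, -2.3]
width: 0.171
grip_force: 30.0
q [-0.67  0.18  0.07  2.42  1.57  0.15  1.35]
turn shares [ 0.45 -0.21  0.06]
t 22.3 pos [489.1 209.2 255.3] yaw_y -159.6 zax [ 0.51   0.162 -0.845] shares [ 0.65 -0.9  -0.78] F [-0.6  0.6 -2.3] w 0.171
```

```bash
python3 -m inch '[[0,0,0,0,0,0.5,-1],[0,0,0,0,0,1,-1],[0,0,0,0,0,1,-1],[0,0,0,0,0,1,-1],[0,0,0,0,0,1,-1],[0,0,0,0,0,1,-1],[0,0,0,0,0,1,-1],[0,0,0,0,0,1,-1],[0,0,0,0,0,1,-1],[0,0,0,0,0,1,-1],[0,0,0,0,0,1,-1],[0,0,0,0,0,1,-1],[0,0,0,0,0,1,-1],[0,0,0,0,0,1,-1],[0,0,0,0,0,1,-1],[0,0,0,0,0,1,-1],[0,0,0,0,0,1,-1],[0,0,0,0,0,1,-1],[0,0,0,0,0,1,-1],[0,0,0,0,0,1,-1]]'
python3 -m inch '[[0,0,0,0,0,1,-1],[0,0,0,0,0,1,-1],[0,0,0,0,0,1,-1],[0,0,0,0,0,1,-1],[0,0,0,0,0,1,-1],[0,0,0,0,0,1,-1],[0,0,0,0,0,1,-1],[0,0,0,0,0,1,-1],[0,0,0,0,0,1,-1],[0,0,0,0,0,1,-1],[0,0,0,0,0,0.5,-1],[0,0,0,0,0,0,-1],[0,0,0,0,0,0,-1]]'
python3 - <<'E'
from h import *
print(get_state()["q"].round(2)); tilt(15.6,0); go([505,195,290])
E
```

```text
clock: 23.97
ee_pos: [488.8, 208.6, 255.0]
tool_rot: [0.166, 2.597, 0.274]
ft_force: [0.2, -0.3, -1.4]
width: 0.166
grip_force: 30.0
clock: 25.05
ee_pos: [488.8, 208.6, 255.3]
tool_rot: [1.565, 2.238, 0.629]
ft_force: [-0.1, 0.1, -2.3]
width: 0.164
grip_force: 30.0
[-0.48  0.19 -0.16  2.41  1.53  0.2  -1.75]
turn shares [5.39 0.02 0.73]
t 25.05 pos [488.8 208.6 255.3] yaw_y 20.52 zax [ 0.51   0.162 -0.845] shares [-0.64  0.91 -0.78] F [-0.1  0.1 -2.3] w 0.164
```

```bash
python3 -m inch '[[0,0.2,-0.1,0.4,0,0,-1],[0,0.2,-0.1,0.6,0,0,-1],[0,0.2,-0.1,0.6,0,0,-1],[0,0.2,-0.1,0.6,0,0,-1],[0,0,0,0.6,0,0,-1],[0,0,0,0.6,0,0,-1],[0,0,0,0.6,0,0,-1],[0,0,0,0.6,0,0,-1],[0,0,0,0.5,0,0.3,-1],[0,0,0,0.3,0,0.4,-1],[0,0,0,0,0,0,-1],[0,0,0,0,0,0,-1]]'
python3 - <<'E'
from h import *
print(get_state()["q"].round(2)); tilt(15.6,0); go([497,-32.7,190])
E
```

```text
clock: 26.05
ee_pos: [502.3, 204.1, 266.5]
tool_rot: [1.847, 2.398, 0.139]
ft_force: [-0.9, -1.0, -2.1]
width: 0.173
grip_force: 30.0
[-0.16  0.3  -0.47  2.04  0.32  0.73 -0.58]
turn shares [ 1.34  0.32 -0.13]
t 26.05 pos [502.3 204.1 266.5] yaw_y 14.94 zax [ 0.144  0.005 -0.99 ] shares [-7.5  -2.54  2.46] F [-0.9 -1.  -2.1] w 0.173
```

```bash
python3 -m inch '[[0,0,0,0.45,0.1,-0.05,-1],[0,0,0,0.45,0.1,-0.05,-1],[0,0,0,0.45,0.1,0,-1],[-0.4,-0.1,0,0,0,0,-1],[-0.6,-0.2,0,0,0,0,-1],[-0.7,-0.24,0,0,0,0,-1],[-0.7,-0.24,0,0,0,0,-1],[-0.7,-0.24,0.1,0,0,0,-1],[-0.7,-0.24,0.2,0,0,0,-1],[-0.7,-0.24,0.3,0,0,0,-1],[-0.7,-0.24,0.3,0,0,0,-1],[-0.7,-0.24,0.3,0,0,0,-1],[-0.7,-0.24,0.3,0,0,0,-1],[-0.6,-0.2,0.3,0,0,0,-1],[-0.3,-0.1,0.2,0,0,0,-1],[0,0,0,0,0,0,-1],[0,0,0,0,0,0,-1],[0,0,0,0,0,0,-1]]'
python3 - <<'E'
from h import *
print(get_state()["q"].round(2)); tilt(15.6,0); go([497,-32.7,160])
s=read_camera("scene"); cv2.imwrite("pics/hold.png",cv2.resize(s["image"][190:310,280:430],None,fx=5,fy=5,interpolation=cv2.INTER_CUBIC)[:,:,::-1])
E
```

```text
clock: 27.55
ee_pos: [488.7, -31.1, 207.8]
tool_rot: [1.903, 2.499, -0.0]
ft_force: [0.5, 0.2, -2.2]
width: 0.171
grip_force: 30.0
[ 0.28  0.36 -0.44  2.12  0.24  0.7  -0.04]
turn shares [ 0.    0.01 -0.03]
t 27.55 pos [488.7 -31.1 207.8] yaw_y 15.42 zax [ 0. -0. -1.] shares [-0.12  0.25  1.59] F [ 0.5  0.2 -2.2] w 0.171
```

View pics/hold.png

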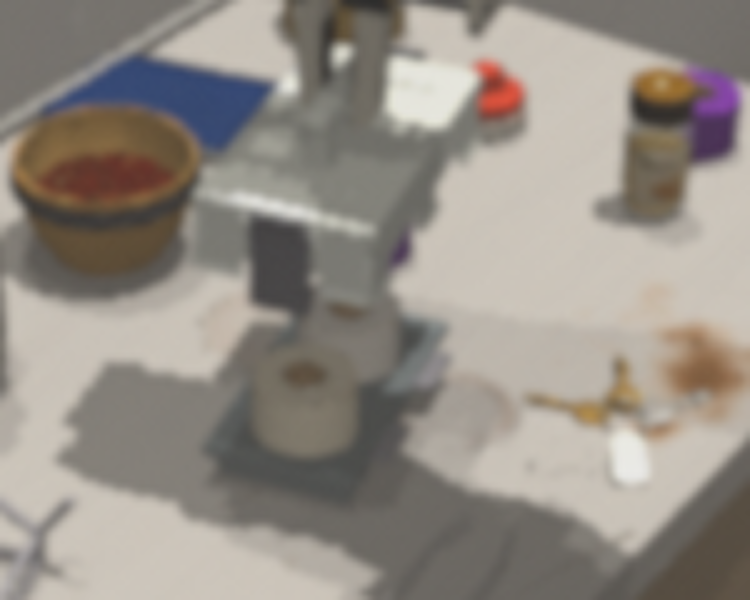

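The picture shows the cover held level over the dispenser, with its near roof edge running from (200,190) to (378,235) in the crop and both rolls seated below. I'll compare the predicted roof corners to check the centring in the grip.

```bash
python3 - <<'E'
from h import *
s=read_camera("scene"); t=read_camera("top"); p,M,_=tool(); g=p-19*M[:,2]; v,u=M[:,0],M[:,1]
C=[g+27*M[:,2]+a*51*u+b*89*v for a,b in((1,1),(-1,1),(-1,-1),(1,-1))]
print("crop px",((proj(s,C)-[280,190])*5).round(0).tolist()); print("top px",proj(t,C).round(1).tolist())
im=t["image"]; hsv=cv2.cvtColor(im,cv2.COLOR_RGB2HSV).astype(int); w=(hsv[...,1]<20)&(hsv[...,2]>170); m=np.zeros_like(w); m[225:310,280:385]=w[225:310,280:385]
for st,ce,l in blobs(m,150):
    ct=max(cv2.findContours(l.astype(np.uint8),0,1)[0],key=cv2.contourArea); print(st,cv2.approxPolyDP(cv2.convexHull(ct),3,True)[:,0].tolist())
cv2.imwrite("pics/topc.png",cv2.resize(im[215:315,270:400],None,fx=5,fy=5,interpolation=cv2.INTER_CUBIC)[:,:,::-1])
E
```

```text
crop px [[189.0, 194.0], [372.0, 233.0], [479.0, 71.0], [311.0, 40.0]]
top px [[286.3, 262.7], [297.7, 305.1], [371.7, 284.6], [359.7, 242.4]]
[357 243  16  43 189] [[357, 243], [362, 245], [371, 285], [366, 283]]
[280 261   8  49 259] [[282, 261], [287, 309], [280, 309]]
```

View pics/topc.png

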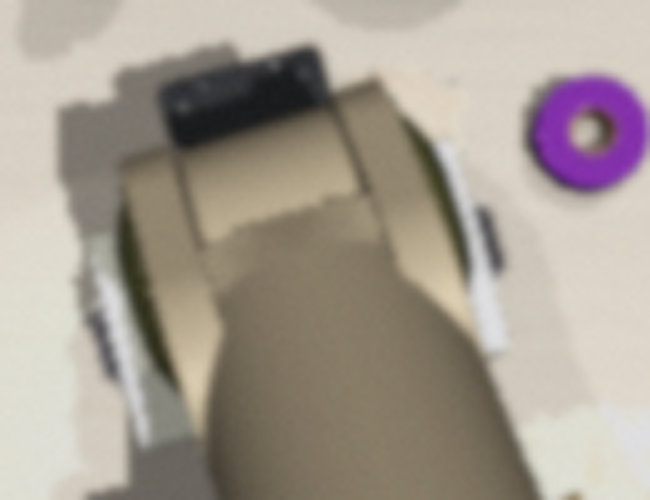

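The top crop shows the clips at (103,345) and (490,240). Their midpoint gives the cover's centre along y.

```bash
python3 - <<'E'
from h import *
t=read_camera("top"); im=t["image"]; g=im.astype(int).sum(2); pk=[]
for (r0,r1,c0,c1) in((272,294,285,298),(252,274,362,374)):
    m=np.zeros(g.shape,bool); m[r0:r1,c0:c1]=g[r0:r1,c0:c1]<300
    b=max(blobs(m,5),key=lambda b:b[0][4]); pk.append(b[1]); print(b[0],b[1].round(1))
p,M,_=tool()
for z in(150,170,190):
    q=ray(t,np.array(pk),z); d=(q.mean(0)-p); print(z,q.round(1).tolist(),"span",np.linalg.norm(q[0]-q[1]).round(1),"offset v,u",(d@M[:,0]).round(1),(d@M[:,1]).round(1),"yaw",np.degrees(np.arctan2(-(q[0]-q[1])[0],(q[0]-q[1])[1])).round(1))
go([497,-32.7,160])
E
```

```text
[295 272   3   7  12] [296.5 274.2]
[362 261   2   8  10] [362.2 265.1]
150 [[489.1, 47.5, 150.0], [511.3, -111.9, 150.0]] span 161.0 offset v,u -3.9 10.8 yaw 7.9
170 [[488.4, 46.2, 170.0], [510.2, -110.7, 170.0]] span 158.4 offset v,u -3.7 9.9 yaw 7.9
190 [[487.7, 44.9, 190.0], [509.1, -109.4, 190.0]] span 155.8 offset v,u -3.5 9.1 yaw 7.9
t 27.75 pos [488.7 -31.3 207.7] yaw_y 15.42 zax [ 0.    -0.001 -1.   ] shares [-0.12  0.25  1.59] F [ 0.3  0.5 -2.7] w 0.166
```

```bash
python3 - <<'E'
from h import *
t=read_camera("top"); p,M,_=tool()
for z in(165,185):
    q=ray(t,[(290.2,283.6),(367.6,262.6)],z); d=q.mean(0)-p; print(z,"span",np.linalg.norm(q[0]-q[1]).round(1),"offset v,u",(d@M[:,0]).round(1),(d@M[:,1]).round(1),"yaw",np.degrees(np.arctan2(-(q[0]-q[1])[0],(q[0]-q[1])[1])).round(1))
E
```

```text
165 span 192.2 offset v,u -0.4 2.6 yaw 15.2
185 span 189.0 offset v,u -0.3 1.9 yaw 15.2
```

```bash
python3 -m inch '[[-0.12,0.25,0,0,0,-0.03,-1],[0,0,0.3,0,0,0,-1],[0,0,0.4,0,0,0,-1],[0,0,0.4,0,0,0,-1],[0,0,0.4,0,0,0,-1],[0,0,0,0,0,0,-1],[0,0,0,0,0,0,-1]]'
python3 - <<'E'
from h import *
tilt(15.6,0); go([497,-32.7,95])
E
```

```text
clock: 28.38
ee_pos: [496.4, -33.7, 161.5]
tool_rot: [-1.9, -2.5, 0.003]
ft_force: [0.0, -0.1, -2.2]
width: 0.169
grip_force: 30.0
turn shares [-0.02 -0.   -0.01]
t 28.38 pos [496.4 -33.7 161.5] yaw_y 15.52 zax [-0.003 -0.    -1.   ] shares [0.02 0.03 2.22] F [ 0.  -0.1 -2.2] w 0.169
```

```bash
python3 -m inch '[[0.02,0.01,0.3,0,0,0,-1],[0,0,0.4,0,0,0,-1],[0,0,0.4,0,0,0,-1],[0,0,0.4,0,0,0,-1],[0,0,0.3,0,0,0,-1],[0,0,0.2,0,0,0,-1],[0,0,0.15,0,0,0,-1],[0,0,0,0,0,0,-1],[0,0,0,0,0,0,-1],[0,0,0,0,0,0,-1]]'
python3 - <<'E'
from h import *
tilt(15.6,0); go([497,-32.7,72])
E
```

```text
clock: 29.22
ee_pos: [497.0, -33.1, 98.2]
tool_rot: [1.901, 2.501, -0.001]
ft_force: [0.0, 0.1, -3.2]
width: 0.17
grip_force: 30.0
turn shares [-0.    0.01 -0.02]
t 29.22 pos [497.  -33.1  98.2] yaw_y 15.51 zax [-0.    -0.001 -1.   ] shares [0.01 0.01 0.87] F [ 0.   0.1 -3.2] w 0.17
```

Now the press, slowly, to 74 first.

```bash
python3 -m inch '[[0,0.01,0.15,0,0,0,-1],[0,0,0.15,0,0,0,-1],[0,0,0.1,0,0,0,-1],[0,0,0.1,0,0,0,-1],[0,0,0.1,0,0,0,-1],[0,0,0.1,0,0,0,-1],[0,0,0,0,0,0,-1]]'; python3 -m inch '[[0,0,0.1,0,0,0,-1],[0,0,0,0,0,0,-1],[0,0,0,0,0,0,-1]]'
```

```text
clock: 29.8
ee_pos: [496.9, -32.7, 76.3]
tool_rot: [-1.901, -2.5, 0.001]
ft_force: [0.5, 2.1, -1.5]
width: 0.166
grip_force: 30.0
clock: 30.05
ee_pos: [496.8, -32.8, 73.5]
tool_rot: [-1.9, -2.501, 0.002]
ft_force: [-0.5, 2.1, -3.5]
width: 0.168
grip_force: 30.0
```

```bash
python3 -m inch '[[0,0,0.06,0,0,0,-1],[0,0,0.04,0,0,0,-1],[0,0,0,0,0,0,-1],[0,0,0,0,0,0,-1]]'; python3 - <<'E'
from h import *
s=read_camera("scene"); cv2.imwrite("pics/press.png",cv2.resize(s["image"][215:315,295:405],None,fx=5,fy=5,interpolation=cv2.INTER_CUBIC)[:,:,::-1])
E
```

```text
clock: 30.38
ee_pos: [497.0, -32.5, 71.1]
tool_rot: [-1.901, -2.501, 0.001]
ft_force: [-0.8, 4.0, 3.0]
width: 0.169
grip_force: 30.0
```

View pics/press.png

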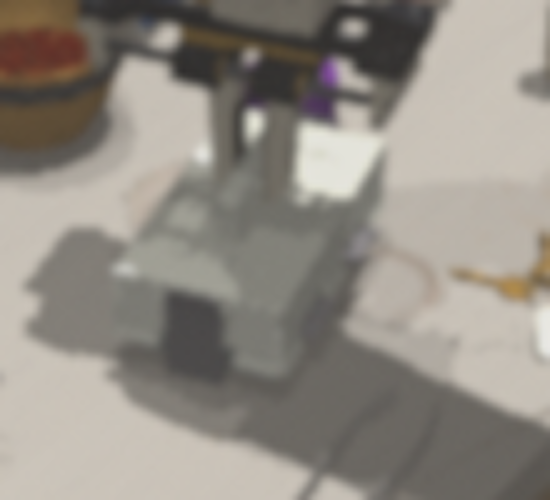

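The cover sits level over the base, clip (195,335) hanging straight against the end. Pressing a little further to see the force rise.

```bash
python3 -m inch '[[0,0,0.05,0,0,0,-1],[0,0,0.05,0,0,0,-1],[0,0,0,0,0,0,-1],[0,0,0,0,0,0,-1]]'; python3 -m inch '[[0,0,0.05,0,0,0,-1],[0,0,0.05,0,0,0,-1],[0,0,0,0,0,0,-1],[0,0,0,0,0,0,-1]]'
```

```text
clock: 30.77
ee_pos: [497.3, -33.1, 69.8]
tool_rot: [1.9, 2.499, -0.001]
ft_force: [-7.0, 3.9, 34.9]
width: 0.168
grip_force: 30.0
clock: 31.1
ee_pos: [497.6, -33.7, 67.3]
tool_rot: [1.9, 2.498, -0.001]
ft_force: [-7.0, 0.6, 40.8]
width: 0.163
grip_force: 30.0
```

Firm stop at 35–40 N, well above the clip force, so the cover is on the plate. Releasing and retreating.

```bash
python3 -m inch '[[0,0,-0.12,0,0,0,-1],[0,0,0,0,0,0,-1],[0,0,0,0,0,0,-0.4],[0,0,0,0,0,0,0],[0,0,0,0,0,0,0],[0,0,0,0,0,0,0],[0,0,-0.3,0,0,0,0],[0,0,-0.6,0,0,0,0],[0,0,-1,0,0,0,0],[0,0,-1,0,0,0,0],[0,0,-1,0,0,0,0],[0,0,-1,0,0,0,0],[-1,0,-0.5,0,0,0,0],[-1,0,0,0,0,0,0],[-1,0,0,0,0,0,0],[-1,0,0,0,0,0,0],[-1,0,0,0,0,0,0],[-1,0,0,0,0,0,0],[-1,0,0,0,0,0,0],[-1,0,0,0,0,0,0]]'; python3 -m inch '[[-1,0,0,0,0,0,0],[-1,0,0,0,0,0,0],[-1,0,0,0,0,0,0],[0,0,0,0,0,0,0],[0,0,0,0,0,0,0]]'
python3 - <<'E'
from h import *
t=read_camera("top"); s=read_camera("scene"); im=t["image"]; hsv=cv2.cvtColor(im,cv2.COLOR_RGB2HSV).astype(int)
w=(hsv[...,1]<20)&(hsv[...,2]>195); m=np.zeros_like(w); m[240:310,285:380]=w[240:310,285:380]
for st,ce,l in blobs(m,400):
    ct=max(cv2.findContours(l.astype(np.uint8),0,1)[0],key=cv2.contourArea); q=ray(t,ct[:,0],64)[:,:2].astype(np.float32); print(st,cv2.minAreaRect(q))
# predicted roof corners in the scene if home
y=np.radians(15.6);u=np.array([np.cos(y),np.sin(y),0]);v=np.array([-u[1],u[0],0]);C0=np.array([497,-32.7,64])
print("scene pred",proj(s,[C0+a*51*u+b*89*v for a,b in((1,1),(-1,1),(-1,-1),(1,-1))]).round(1).tolist())
w=cv2.cvtColor(s["image"],cv2.COLOR_RGB2HSV).astype(int); k=(w[...,1]<22)&(w[...,2]>185); mm=np.zeros_like(k); mm[235:305,310:385]=k[235:305,310:385]
for st,ce,l in blobs(mm,200):
    ct=max(cv2.findContours(l.astype(np.uint8),0,1)[0],key=cv2.contourArea); print("scene",st,cv2.approxPolyDP(cv2.convexHull(ct),2.5,True)[:,0].tolist())
H,S,V=hsv[...,0],hsv[...,1],hsv[...,2]
for nm,mk,z in(("red",((H<6)|(H>174))&(S>170)&(V>120),46),("jar",(H>8)&(H<22)&(S>170)&(V>90),96)):
    mk=mk.copy(); mk[:215]=0;mk[300:]=0;mk[:,:430]=0
    for st,ce,l in blobs(mk,30): print(nm,ray(t,ce,z).round(1))
E
```

```text
clock: 32.77
ee_pos: [561.1, -265.6, 231.1]
tool_rot: [-1.901, -2.501, 0.001]
ft_force: [0.5, 1.2, -0.9]
width: 0.5
grip_force: 0.0
clock: 33.18
ee_pos: [584.7, -352.5, 230.3]
tool_rot: [-1.904, -2.497, 0.002]
ft_force: [0.6, 1.2, 0.3]
width: 0.498
grip_force: 0.0
[ 285  245   84   65 4103] ((485.03814697265625, -24.560531616210938), (165.3521728515625, 215.20965576171875), 0.43229925632476807)
scene pred [[317.0, 268.5], [351.4, 276.9], [371.8, 242.6], [340.0, 235.7]]
scene [ 316  235   55   42 1316] [[370, 243], [351, 276], [316, 270], [321, 235], [342, 235]]
red [[ 605.6 -363.3   46. ]]
jar [[ 458.6 -341.9   96. ]]
```

The roof corners match the fully-home prediction to about 1–2 px. The hard stop at 35–40 N was more than twice the clip force, and the timer and jar have not moved. Handing in.

```bash
python3 -c "from bench import *; print(finish_job())"
```

```text
the job is handed in; nothing more can be done
None
```

I handed the job in at about 33 s: both rolls lie flat in their pockets and, as far as I could measure, the cover is pressed fully home with both clips snapped; the hand-in returned no verdict. The timer and spice jar measured unmoved; I didn't re-measure the sauce bottle and clay bowl, but the arm kept well clear of them.

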